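Step the red attenuator lever to its third click

ROBOT

A 7-joint arm with a two-finger parallel gripper is mounted at the origin on the work surface. World frame = base frame: x ahead of the robot, y to its left, z up, the work surface at z = 0. Lengths are in m, angles in degrees, forces in N, time in s.
With the tool pointing down it reaches from about 0.425 to 0.875 m from the base axis. Payload 4.7 kg.
Tool frame: the origin (TCP) lies midway between the tips of the shut fingers; the grasp point (between the pads) lies 19 mm behind it (env.grip_point_offset is the distance from the TCP to the grasp point, in m); z points along the fingers, y is the line along which they close (so a half turn about z gives the same grasp; the last joint's range is limited). The gripper opens to 85 mm and grips with 20 to 120 N. Pads are 22 mm wide; open, the fingers measure 114 mm over their backs; the gripper's body (76 mm by 85 mm) begins 54 mm behind the grasp point. The pads swing forward as they close: fully open they stand 13 mm farther back than shut.
Start: joints at [-69.494, 18.392, -4.016, 83.108, 1.295, 78.541, -3.26], TCP at [0.219, 0.612, 0.231] pointing down, gripper open.
Joint ranges: [-163.93, 163.93], [-17.29, 119.83], [-79.2, 71.16], [3.27, 140.29], [-89.18, 269.18], [5.43, 117.66], [-154.24, 154.24]. Speed limits (degrees/s): [147.25, 147.25, 180, 180, 180, 180, 180].

INTERFACE

Orientations are given as [roll, pitch, yaw] about the fixed x, y, z axes, in that order (R = Rz(yaw) Ry(pitch) Rx(roll)).
In Python, from plant import env gives the robot as it stands.
- The arm moves only by the tool move_arm, never from a script. Its argument "increments" is a list of rows, each a list of 3 entries, a list of its own where there are three numbers: the opening, from 0 (shut) to 1 (fully open), then the shift along the tool's x, y, z in mm, then the turn about the tool's z in degrees. In form: [[hand, [tx, ty, tz], roll], ...]. A call has 1 to 8 rows; each row is the pose to reach, as a shift and turn from the pose commanded when the call began, along the tool's axes at that moment; what a row does not reach only later rows make up. A row lasts 1/12 s, in which the tool goes at most 41.7 mm and 7.16 degrees, less where a joint would pass 70% of its speed; a pose out of reach is approached as far as the arm can. A call with a gripper value outside its range is refused whole. The fingers move at their own pace and stop on an object; the grip force is fixed at half the most. Time passes only in rows, so rows that repeat a pose let the fingers close. It gives the time, the measured TCP pose, the force, the opening and the grip force at its end, in the units of the state.
- env.sense(): the state, without advancing time (a new reading comes with each control period).
- env.snapshot(name): name is "scene" or "top"; returns the picture (384x512x3 uint8, red, green, blue); there is no depth.
- env.camera_info(name): a dict with "mtx" (3x3 intrinsics, pixels), "world_from_camera" (4x4, takes a point from camera to world coordinates). Camera axes: x right, y up, looking along -z (the intrinsics and any distortion apply to the point x, -y, -z); pixel columns grow to the right and rows downward; lengths in m; the calibration is good to about 2 mm. A picture is of the moment at which its call begins. camera_info takes no time and is no camera call.
- env.sign_off(): hands the job in; it is judged then, once.
Trained networks look in the newest picture that a camera, given by its name, has taken for a name from the list of things; names that differ only in an ending like _2 or _b are one class to them, and where a whole thing is asked for, a point or a joint stands for the part that bears it (a point fixed in the world has none). Each returns a list of dicts, best first, with "p" (0 to 1); they miss things now and then, are a little off and sometimes report something else, mostly with a low value. They report only what shows in the picture. A call takes as long as a camera call.
- env.boxes_of(target, camera): "extent" ([left, top, width, height] in pixels, round what is visible of it).
The state is a dict: "t": time; "joint_pos": joint angles; "qd": joint speeds; "joint_torque": joint torques, N m; "eef_pos": TCP position; "orientation": TCP orientation; "wrist_force": force on the tool from outside, world axes, zero at the start; "moment": the same for the moment, N m; "opening": finger opening in m; "grasp_force": force on a finger pad.
Only numpy, scipy, OpenCV 4.12 (cv2) and the standard library are available. Lean on these libraries where they do the work, as an engineer would, in place of code of your own. Each camera call takes 0.05 s, during which the arm holds its last target. There are 200 camera calls.

TASK

On the metal attenuator box with the red-capped lever, push the lever with a fingertip all the way back to its home stop (the end with the thick marks), then slowly push it out one click at a time, letting it rest about half a second in each click, and leave it in the third click from home. Do not push it past the third click, do not pinch the cap between the fingers, and leave the blue lever and the loose things on the bench where they are.

Things in the scene. Friction and masses are not known exactly. Their poses are not given: they have to be found in the camera images.
- red_box: fixed metal attenuator box, 200 (x) x 84 (y) mm, flat top 60 mm above the bench; origin: centre of its underside. The red lever slides along the box's x over the middle of the top, home at the -x end, clicks towards +x. Black marks 16 mm apart beside the slot show the six click positions, the home marks thick. An identical box has a blue lever; either may be on the left
- red_lever (a joint): travel from the home stop, m: 0 at the stop (a click position itself; cap centre 40 mm to -x of the box's centre), then a click each 0.016, third = 0.048, end of slot 0.080. Starts in the first, second or third click. Leaving a click takes 3.5 to 7 N; half way to the next (8 mm on) the lever snaps by itself into that next click and stays
- red_tip (a point): centre of the top face of the red cap, 100 mm above the bench. The cap is 20 mm along the sliding direction, 30 mm across and 36 mm tall; its underside is 4 mm above the box's top. A white line across its top marks the middle. Axes as the box's. Pressing its home-side and far-side halves at once counts as pinching
- blue_box: fixed box of the same make and size with the blue lever
- blue_tip (a point): centre of the top face of the blue cap, same size and height as the red one; leave this lever alone
- pot_a: small loose potentiometer, steel can 24 mm across with a thin shaft, 32 mm tall, standing on the bench between the boxes; leave it alone
- spool: grey spool, 48 mm across, 36 mm tall, standing on the bench between the boxes; leave it alone
- meter: yellow multimeter lying on its back, 180 x 88 x 43 mm, on the robot's right; leave it alone
- case: clear component case, 130 x 85 x 31 mm, on the robot's left; leave it alone
- pot_b: a second potentiometer like pot_a, on the robot's left; leave it alone
- breadboard: white breadboard 165 x 55 mm, 20 mm tall with its parts, beyond the boxes; leave it alone
- screwdriver: orange screwdriver 170 mm long lying on the bench beyond the boxes; leave it alone

How it is judged (in metres and radians):
On the way, in this order (a step that is already met when the one before it is completed fails the run):
1. the red lever is at its home stop (value of joint red_lever below 0.004 m), for 0.2 s.
2. the red lever rests in the first click from home (value of joint red_lever between 0.012 and 0.02 m), for 0.25 s.
3. the red lever rests in the second click from home (value of joint red_lever between 0.028 and 0.036 m), for 0.25 s.
4. the red lever rests in the third click from home (value of joint red_lever between 0.044 and 0.052 m), for 0.25 s.
At the end, for the whole second after the job is handed in: The red lever rests in the third click from home (48 mm, within 4 mm), the blue lever is within 6 mm and every loose thing within 20 mm of where it started (all of step 4 and velocity of joint red_lever between -0.01 and 0.01 m/s and distance of blue_tip from where it was at the start of the episode below 0.006 m and distance of each of pot_a, spool, meter, case, pot_b, breadboard, screwdriver from where it was at the start of the episode below 0.02 m); the robot touches nothing.
It fails at once if the red lever goes past its third click (over 56 mm from home) (value of joint red_lever above 0.056 m).
It fails at once if the red cap is pinched: both its halves pressed at once by the fingers, over 1 N each (contact force between the fingers and red_lever_c0 above 1 N and contact force between the fingers and red_lever_c1 above 1 N).
It fails at once if the blue lever is moved by over 6 mm (distance of blue_tip from where it was at the start of the episode above 0.006 m).
It fails at once if a loose thing on the bench is moved, carried or lifted by over 20 mm (distance of any of pot_a, spool, meter, case, pot_b, breadboard, screwdriver from where it was at the start of the episode above 0.02 m).
It also fails if it takes over 54 s, if anything falls off the work surface, if the arm or the gripper's body presses on something with over 40 N, if the wrist force passes 120 N, or if a joint passes its speed limit or range.

## Working session

There is one attempt and no reset: what is moved stays moved. The work goes in short steps, Python scripts to look and compute and a tool call to move; the robot and the scene stay as the last step left them, time stands still between calls to the robot, and variables do not carry over. Pictures are saved under pics/ and viewed, at most 10 in all, crops included, and the job is handed in when it is done.

Besides the shell and the picture viewer there is one more tool, called after "Request:" by a JSON object that holds its "fn" and its "kwargs", one argument or row to a line. move_arm: Moves the arm, as the interface text tells. Its arguments: {"type":"object","properties":{"increments":{"type":"array"}},"required":["increments"]}

```bash
mkdir -p pics
cat > h.py <<'E'
from plant import env
import numpy as np, cv2
def ray(cam,u,v,z):
    c=env.camera_info(cam);K=np.array(c["mtx"]);T=np.array(c["world_from_camera"])
    d=np.linalg.inv(K)@[u,v,1];d=T[:3,:3]@[d[0],-d[1],-d[2]];o=T[:3,3]
    return o+d*(z-o[2])/d[2]
def snap(cam,name):
    im=env.snapshot(cam);cv2.imwrite(f"pics/{name}.png",im[:,:,::-1]);return im
E
python3 - <<'E'
from h import *
a=snap("top","top0");b=snap("scene","scene0")
print(env.camera_info("top").keys())
for n,z in [("red_tip",.1),("blue_tip",.1),("red_box",.06),("blue_box",.06),("pot_a",.03),("spool",.036)]:
    for r in env.boxes_of(n,"top")[:2]:
        l,t,w,h=r["extent"];print(n,r["p"],np.round(r["extent"]),ray("top",l+w/2,t+h/2,z).round(3))
s=env.sense();print(s["t"],s["eef_pos"],s["orientation"],s["opening"])
E
```

```text
dict_keys(['mtx', 'world_from_camera'])
red_tip 0.52 [325. 226.  12.  10.] [ 0.496 -0.17   0.1  ]
blue_tip 0.74 [325. 225.  12.  13.] [ 0.494 -0.17   0.1  ]
red_box 0.87 [307. 190.  52.  69.] [ 0.517 -0.182  0.06 ]
blue_box 0.85 [193. 193.  51.  71.] [0.511 0.162 0.06 ]
pot_a 0.63 [156. 185.   8.   8.] [0.641 0.351 0.03 ]
pot_a 0.39 [273. 236.   6.   7.] [ 0.478 -0.009  0.03 ]
spool 0.74 [266. 183.  19.  16.] [ 0.626 -0.011  0.036]
0.4 [0.21911429 0.61189766 0.23118191] [-1.79987874e+02  2.67525677e-03  1.60302058e+02] 0.08578739411371201
```

View pics/top0.png

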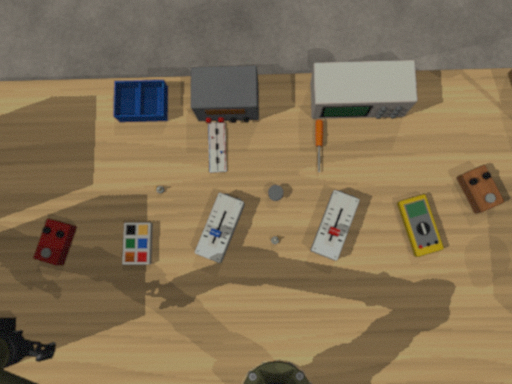

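View pics/scene0.png

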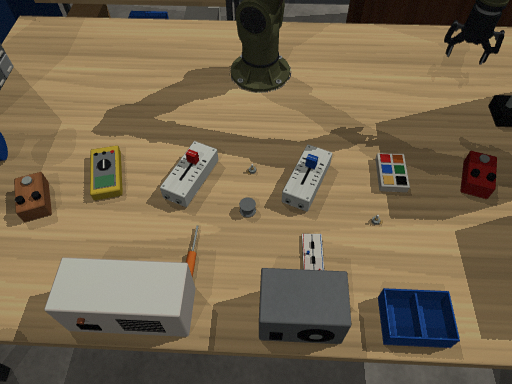

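The top view shows the red lever on the right-hand box, with its cap at about (334,232). The blue one is at (216,233), the spool at (276,192) and pot_a at (275,239). Next I'll enlarge the red box and fit its outline.

Run:
```python
from h import *
a=env.snapshot("top");b=env.snapshot("scene")
ca=cv2.resize(a[180:268,298:368],None,fx=6.8,fy=6.8,interpolation=cv2.INTER_CUBIC)
cb=cv2.resize(b[135:210,155:225],None,fx=4.5,fy=4.5,interpolation=cv2.INTER_CUBIC)
o=np.zeros((600,800,3),np.uint8);o[:min(600,ca.shape[0]),:ca.shape[1]]=ca[:600];o[:cb.shape[0],480:480+cb.shape[1]]=cb
cv2.imwrite("pics/crop.png",o[:,:,::-1])
for cam,im,(x0,x1,y0,y1) in [("top",a,(298,368,180,268)),("scene",b,(155,225,135,210))]:
    hsv=cv2.cvtColor(im,cv2.COLOR_RGB2HSV);m=np.zeros(im.shape[:2],np.uint8)
    R=(slice(y0,y1),slice(x0,x1))
    m[R]=((hsv[R][...,1]<45)&(hsv[R][...,2]>130))*255
    cs=cv2.findContours(cv2.morphologyEx(m,cv2.MORPH_CLOSE,np.ones((5,5))),0,2)[0]
    c=max(cs,key=cv2.contourArea)[:,0]
    w=np.array([ray(cam,u,v,.06)[:2] for u,v in c],np.float32)*1000
    print(cam,"box",cv2.minAreaRect(w))
    r=np.zeros_like(m);r[R]=((hsv[R][...,1]>150)&(hsv[R][...,2]>70)&((hsv[R][...,0]<6)|(hsv[R][...,0]>174)))
    v,u=np.nonzero(r);w=np.array([ray(cam,p,q,.1)[:2] for p,q in zip(u,v)],np.float32)*1000
    print("cap px",len(u),u.mean(),v.mean(),w.mean(0),cv2.minAreaRect(w))
    T=np.array(env.camera_info(cam)["world_from_camera"]);print(T[:3,3])
```

```text
top box ((516.3605346679688, -188.32931518554688), (83.02088165283203, 199.0620880126953), 67.42511749267578)
cap px 56 333.64285714285717 230.98214285714286 [ 494.4981  -178.72136] ((494.4702453613281, -179.69784545898438), (25.84337043762207, 21.05028533935547), 62.1424446105957)
[ 0.40979853 -0.0131455   1.46763076]
scene box ((517.2088623046875, -189.39108276367188), (82.02730560302734, 196.6645050048828), 67.65692138671875)
cap px 75 192.84 154.69333333333333 [ 501.0711  -175.45523] ((501.5068054199219, -174.04087829589844), (51.90147018432617, 25.164533615112305), 49.269996643066406)
[1.29012177 0.05521865 1.04806878]
```

View pics/crop.png

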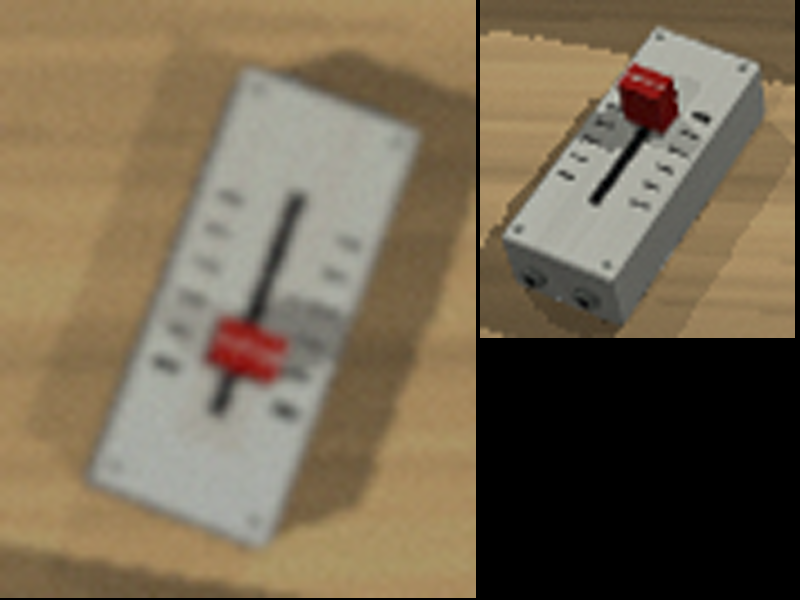

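The thick home marks are at the end nearer the robot. The box is centred at about (517,-189) mm, with its +x along (0.923,-0.384). The cap is about 15 mm from home, so it sits in the first click. I'm moving over now with the fingers shut, bowing outwards to stay in reach.

Request:
{"fn": "move_arm", "kwargs": {
  "increments": [
    [0,[-403,-293,0],3],
    [0,[-403,-293,0],3],
    [0,[-403,-293,0],3],
    [0,[-403,-293,0],3],
    [0,[-403,-293,0],3],
    [0,[-403,-293,0],3],
    [0,[-403,-293,0],3],
    [0,[-403,-293,0],3]
  ]
}}

```text
t: 1.17
eef_pos: [0.4077, 0.3347, 0.2318]
orientation: [179.9, 0.0, 157.3]
wrist_force: [1.2, 0.6, -0.1]
opening: 0.0004
grasp_force: 0.0
```

Request:
{"fn": "move_arm", "kwargs": {
  "increments": [
    [0,[-324,-443,0],0],
    [0,[-324,-443,0],0],
    [0,[-324,-443,0],0],
    [0,[-324,-443,0],0],
    [0,[-324,-443,0],0],
    [0,[-324,-443,0],0],
    [0,[-324,-443,0],0],
    [0,[-324,-443,0],0]
  ]
}}

```text
t: 1.83
eef_pos: [0.4847, 0.0104, 0.2318]
orientation: [179.9, 0.0, 157.3]
wrist_force: [1.2, 0.2, 0.2]
opening: -0.0001
grasp_force: 0.0
```

Request:
{"fn": "move_arm", "kwargs": {
  "increments": [
    [0,[-127,-174,0],0],
    [0,[-127,-174,0],0],
    [0,[-127,-174,0],0],
    [0,[-127,-174,0],0],
    [0,[-127,-174,0],0],
    [0,[-127,-174,0],0],
    [0,[-127,-174,40],0],
    [0,[-127,-174,80],0]
  ]
}}

```text
t: 2.5
eef_pos: [0.5367, -0.1993, 0.1528]
orientation: [179.9, 0.4, 157.2]
wrist_force: [0.1, 0.9, -1.3]
opening: -0.0001
grasp_force: 0.0
```

Run:
```python
from h import *
s=env.sense();print(s["t"],s["eef_pos"],s["wrist_force"])
b=env.snapshot("scene");a=env.snapshot("top")
o=np.zeros((480,800,3),np.uint8);o[:,:400]=cv2.resize(b[120:216,150:230],(400,480),interpolation=2);o[:,400:]=cv2.resize(a[180:276,295:375],(400,480),interpolation=2)
cv2.imwrite("pics/c2.png",o[:,:,::-1])
```

```text
2.5 [ 0.53667973 -0.19933444  0.15281151] [ 0.12504662  0.92249405 -1.34612516]
```

View pics/c2.png

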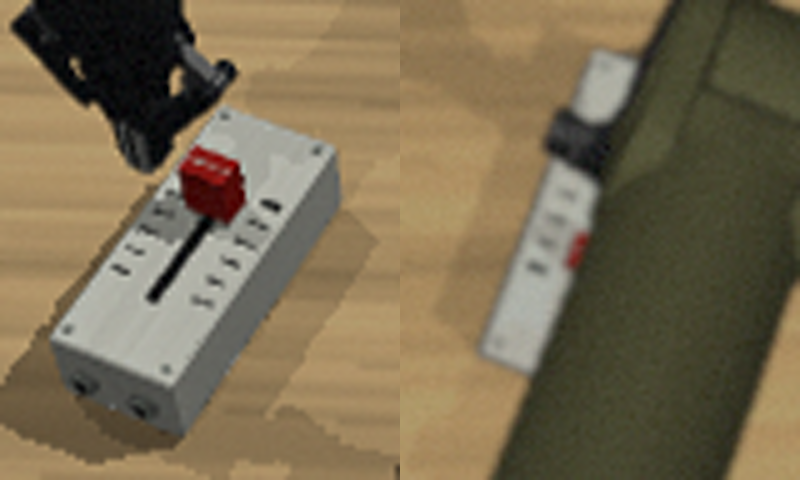

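The fingertips are shut and hang above the far side of the cap, at about (140,165) in the left crop with the cap at (212,180). The cap hasn't moved. Next I'll lower to about 80 mm.

Request:
{"fn": "move_arm", "kwargs": {
  "increments": [
    [0,[0,0,30],0],
    [0,[0,0,55],0],
    [0,[0,0,71],0],
    [0,[0,0,71],0],
    [0,[0,0,71],0]
  ]
}}

```text
t: 3.02
eef_pos: [0.5353, -0.1969, 0.0817]
orientation: [180.0, 0.0, 157.3]
wrist_force: [1.0, -0.3, 0.8]
opening: 0.0006
grasp_force: 0.0
```

Run:
```python
from h import *
s=env.sense();print(s["t"],s["eef_pos"],s["wrist_force"])
b=env.snapshot("scene")
cv2.imwrite("pics/c3.png",cv2.resize(b[120:216,150:230],(500,600),interpolation=2)[:,:,::-1])
```

```text
3.0167 [ 0.53534068 -0.19689234  0.08169454] [ 1.02126806 -0.31256269  0.76755483]
```

View pics/c3.png

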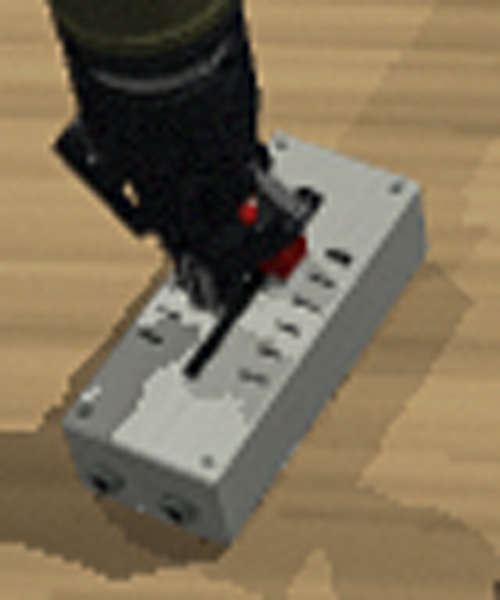

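The tip stands on the slot line on the far side of the cap, clear of it. Now I'll push slowly towards home, which is tool +x.

Request:
{"fn": "move_arm", "kwargs": {
  "increments": [
    [0,[5,0,0],0],
    [0,[10,0,0],0],
    [0,[15,0,0],0],
    [0,[18,0,0],0],
    [0,[21,0,0],0],
    [0,[24,0,0],0],
    [0,[26,0,0],0],
    [0,[26,0,0],0]
  ]
}}

```text
t: 3.73
eef_pos: [0.5113, -0.1872, 0.0807]
orientation: [180.0, 0.1, 157.3]
wrist_force: [2.4, -1.5, -0.6]
opening: 0.0
grasp_force: 1.3
```

Request:
{"fn": "move_arm", "kwargs": {
  "increments": [
    [0,[1,0,0],0],
    [0,[2,0,0],0],
    [0,[3,0,0],0],
    [0,[3,0,0],0]
  ]
}}

```text
t: 4.07
eef_pos: [0.5089, -0.1862, 0.0807]
orientation: [180.0, 0.1, 157.3]
wrist_force: [5.0, -1.5, -1.3]
opening: 0.0001
grasp_force: 2.5
```

Request:
{"fn": "move_arm", "kwargs": {
  "increments": [
    [0,[1,0,0],0],
    [0,[2,0,0],0],
    [0,[3,0,0],0],
    [0,[3,0,0],0]
  ]
}}

```text
t: 4.4
eef_pos: [0.5035, -0.1843, 0.0797]
orientation: [-180.0, -0.2, 157.3]
wrist_force: [-1.1, -0.9, 0.0]
opening: -0.0
grasp_force: 0.0
```

Force built up and then dropped, which means a snap. Pushing further to confirm the home stop.

Request:
{"fn": "move_arm", "kwargs": {
  "increments": [
    [0,[1,0,0],0],
    [0,[2,0,0],0],
    [0,[3,0,0],0],
    [0,[4,0,0],0],
    [0,[4,0,0],0]
  ]
}}

```text
t: 4.82
eef_pos: [0.501, -0.1831, 0.0802]
orientation: [180.0, -0.0, 157.3]
wrist_force: [0.0, -0.2, -0.0]
opening: 0.0001
grasp_force: 0.0
```

Request:
{"fn": "move_arm", "kwargs": {
  "increments": [
    [0,[1,0,0],0],
    [0,[2,0,0],0],
    [0,[3,0,0],0],
    [0,[3,0,0],0]
  ]
}}

```text
t: 5.15
eef_pos: [0.4987, -0.1821, 0.0804]
orientation: [180.0, 0.0, 157.3]
wrist_force: [0.4, 0.3, -0.9]
opening: -0.0001
grasp_force: 0.2
```

Request:
{"fn": "move_arm", "kwargs": {
  "increments": [
    [0,[1,0,0],0],
    [0,[2,0,0],0],
    [0,[3,0,0],0],
    [0,[3,0,0],0]
  ]
}}

```text
t: 5.48
eef_pos: [0.4986, -0.182, 0.0809]
orientation: [-180.0, 0.4, 157.3]
wrist_force: [7.8, -3.5, -7.1]
opening: -0.0001
grasp_force: 4.3
```

Request:
{"fn": "move_arm", "kwargs": {
  "increments": [
    [0,[1,0,0],0],
    [0,[2,0,0],0],
    [0,[2,0,0],0]
  ]
}}

```text
t: 5.73
eef_pos: [0.4986, -0.182, 0.0813]
orientation: [-180.0, 0.7, 157.3]
wrist_force: [12.4, -5.1, -10.0]
opening: -0.0001
grasp_force: 6.7
```

The lever is against the hard stop: 13 N with no movement. I'll back off, rise over the cap and come down on its home side.

Request:
{"fn": "move_arm", "kwargs": {
  "increments": [
    [0,[-8,0,0],0],
    [0,[-10,0,0],0],
    [0,[-10,0,-30],0],
    [0,[-10,0,-50],0],
    [0,[-10,0,-50],0],
    [0,[25,0,-50],0],
    [0,[57,0,-50],0],
    [0,[57,0,-50],0]
  ]
}}

```text
t: 6.4
eef_pos: [0.4349, -0.1557, 0.128]
orientation: [179.9, -0.5, 157.3]
wrist_force: [0.1, 0.1, -0.8]
opening: -0.0
grasp_force: 0.0
```

Request:
{"fn": "move_arm", "kwargs": {
  "increments": [
    [0,[0,0,25],0],
    [0,[0,0,45],0],
    [0,[0,0,50],0],
    [0,[0,0,50],0],
    [0,[0,0,50],0]
  ]
}}

```text
t: 6.82
eef_pos: [0.4414, -0.1584, 0.0805]
orientation: [-180.0, -0.0, 157.3]
wrist_force: [-0.3, 0.8, -0.7]
opening: -0.0002
grasp_force: 0.0
```

Run:
```python
from h import *
s=env.sense();print(s["t"],s["eef_pos"],s["wrist_force"])
b=env.snapshot("scene")
cv2.imwrite("pics/c4.png",cv2.resize(b[110:206,150:230],(500,600),interpolation=2)[:,:,::-1])
```

```text
6.8167 [ 0.44136097 -0.15835841  0.08046631] [-0.34171895  0.81816744 -0.68953482]
```

View pics/c4.png

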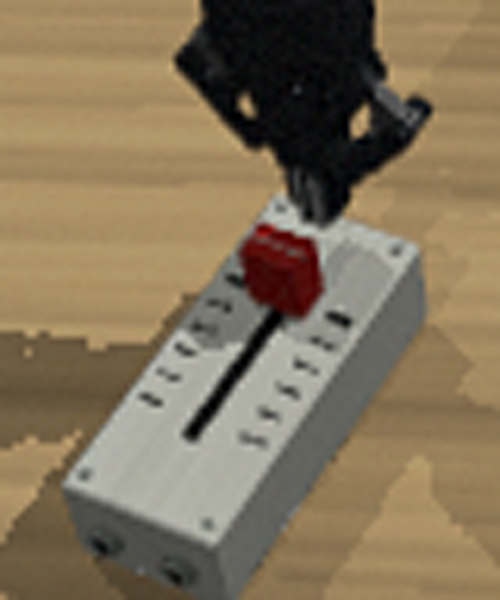

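The cap at (285,270) is at the thick marks and the finger is on its home side, clear of it. Now pushing outwards.

Request:
{"fn": "move_arm", "kwargs": {
  "increments": [
    [0,[-6,0,0],0],
    [0,[-12,0,0],0],
    [0,[-15,0,0],0],
    [0,[-17,0,0],0],
    [0,[-19,0,0],0],
    [0,[-20,0,0],0],
    [0,[-21,0,0],0],
    [0,[-21,0,0],0]
  ]
}}

```text
t: 7.53
eef_pos: [0.4605, -0.1662, 0.0802]
orientation: [-180.0, -0.1, 157.3]
wrist_force: [-1.4, -0.3, 0.4]
opening: 0.0001
grasp_force: 0.5
```

Request:
{"fn": "move_arm", "kwargs": {
  "increments": [
    [0,[-1,0,0],0],
    [0,[-2,0,0],0],
    [0,[-2,0,0],0]
  ]
}}

```text
t: 7.78
eef_pos: [0.462, -0.1667, 0.0801]
orientation: [180.0, -0.1, 157.3]
wrist_force: [-3.6, 1.8, 2.5]
opening: -0.0
grasp_force: 2.0
```

Request:
{"fn": "move_arm", "kwargs": {
  "increments": [
    [0,[-1,0,0],0],
    [0,[-2,0,0],0],
    [0,[-2,0,0],0]
  ]
}}

```text
t: 8.03
eef_pos: [0.464, -0.1675, 0.0801]
orientation: [180.0, -0.1, 157.3]
wrist_force: [-5.2, 1.5, 2.6]
opening: 0.0001
grasp_force: 2.6
```

Request:
{"fn": "move_arm", "kwargs": {
  "increments": [
    [0,[-1,0,0],0],
    [0,[-2,0,0],0],
    [0,[-2,0,0],0]
  ]
}}

```text
t: 8.28
eef_pos: [0.4665, -0.1686, 0.0801]
orientation: [-180.0, 0.0, 157.3]
wrist_force: [-2.2, 1.2, -0.9]
opening: -0.0001
grasp_force: 1.2
```

Request:
{"fn": "move_arm", "kwargs": {
  "increments": [
    [0,[-1,0,0],0],
    [0,[-2,0,0],0],
    [0,[-2,0,0],0]
  ]
}}

```text
t: 8.53
eef_pos: [0.4696, -0.1698, 0.0808]
orientation: [180.0, 0.2, 157.3]
wrist_force: [0.8, -1.1, 0.7]
opening: -0.0
grasp_force: 0.0
```

The lever snapped into click 1. I'll let it rest, then push on.

Request:
{"fn": "move_arm", "kwargs": {
  "increments": [
    [0,[0,0,0],0],
    [0,[0,0,0],0],
    [0,[0,0,0],0],
    [0,[0,0,0],0],
    [0,[0,0,0],0],
    [0,[0,0,0],0],
    [0,[0,0,0],0],
    [0,[0,0,0],0]
  ]
}}

```text
t: 9.2
eef_pos: [0.4682, -0.1693, 0.0803]
orientation: [180.0, 0.0, 157.3]
wrist_force: [-0.2, -0.2, 0.3]
opening: 0.0001
grasp_force: 0.0
```

Request:
{"fn": "move_arm", "kwargs": {
  "increments": [
    [0,[-2,0,0],0],
    [0,[-4,0,0],0],
    [0,[-6,0,0],0],
    [0,[-8,0,0],0],
    [0,[-9,0,0],0],
    [0,[-10,0,0],0],
    [0,[-11,0,0],0],
    [0,[-11,0,0],0]
  ]
}}

```text
t: 9.87
eef_pos: [0.4777, -0.1732, 0.0801]
orientation: [180.0, -0.1, 157.3]
wrist_force: [-5.4, 1.2, 3.2]
opening: 0.0
grasp_force: 2.4
```

Request:
{"fn": "move_arm", "kwargs": {
  "increments": [
    [0,[-1,0,0],0],
    [0,[-2,0,0],0],
    [0,[-2,0,0],0]
  ]
}}

```text
t: 10.12
eef_pos: [0.4796, -0.1741, 0.0801]
orientation: [180.0, -0.1, 157.3]
wrist_force: [-3.2, 1.7, 2.7]
opening: -0.0002
grasp_force: 2.4
```

Request:
{"fn": "move_arm", "kwargs": {
  "increments": [
    [0,[-1,0,0],0],
    [0,[-2,0,0],0],
    [0,[-2,0,0],0]
  ]
}}

```text
t: 10.37
eef_pos: [0.4832, -0.1756, 0.0805]
orientation: [-180.0, 0.2, 157.3]
wrist_force: [1.2, 0.9, -0.9]
opening: 0.0002
grasp_force: 0.0
```

Request:
{"fn": "move_arm", "kwargs": {
  "increments": [
    [0,[-1,0,0],0],
    [0,[-2,0,0],0],
    [0,[-2,0,0],0]
  ]
}}

```text
t: 10.62
eef_pos: [0.4847, -0.1763, 0.0806]
orientation: [-180.0, 0.1, 157.3]
wrist_force: [-0.3, -0.4, -0.3]
opening: -0.0003
grasp_force: 0.0
```

Click 2. Rest, then the third.

Request:
{"fn": "move_arm", "kwargs": {
  "increments": [
    [0,[0,0,0],0],
    [0,[0,0,0],0],
    [0,[0,0,0],0],
    [0,[0,0,0],0],
    [0,[0,0,0],0],
    [0,[0,0,0],0],
    [0,[0,0,0],0],
    [0,[0,0,0],0]
  ]
}}

```text
t: 11.28
eef_pos: [0.4839, -0.1759, 0.0803]
orientation: [180.0, 0.0, 157.3]
wrist_force: [-0.7, 0.3, -0.5]
opening: -0.0
grasp_force: 0.0
```

Request:
{"fn": "move_arm", "kwargs": {
  "increments": [
    [0,[-2,0,0],0],
    [0,[-4,0,0],0],
    [0,[-6,0,0],0],
    [0,[-7,0,0],0],
    [0,[-8,0,0],0],
    [0,[-9,0,0],0],
    [0,[-10,0,0],0],
    [0,[-10,0,0],0]
  ]
}}

```text
t: 11.95
eef_pos: [0.4925, -0.1794, 0.0801]
orientation: [180.0, -0.1, 157.3]
wrist_force: [-4.6, 1.7, 3.1]
opening: 0.0001
grasp_force: 2.4
```

Request:
{"fn": "move_arm", "kwargs": {
  "increments": [
    [0,[-1,0,0],0],
    [0,[-2,0,0],0],
    [0,[-2,0,0],0]
  ]
}}

```text
t: 12.2
eef_pos: [0.4945, -0.1803, 0.0801]
orientation: [180.0, -0.1, 157.3]
wrist_force: [-4.3, 2.2, 2.6]
opening: -0.0005
grasp_force: 2.3
```

Request:
{"fn": "move_arm", "kwargs": {
  "increments": [
    [0,[-1,0,0],0],
    [0,[-2,0,0],0],
    [0,[-2,0,0],0]
  ]
}}

```text
t: 12.45
eef_pos: [0.498, -0.1818, 0.0805]
orientation: [-180.0, 0.2, 157.3]
wrist_force: [0.7, 0.7, 1.3]
opening: -0.0003
grasp_force: 0.0
```

Click 3: the force dropped. I'll back off, rise and check.

Request:
{"fn": "move_arm", "kwargs": {
  "increments": [
    [0,[0,0,0],0],
    [0,[0,0,0],0],
    [0,[0,0,0],0],
    [0,[0,0,0],0],
    [0,[6,0,0],0],
    [0,[12,0,0],0],
    [0,[15,0,-5],0],
    [0,[15,0,-40],0]
  ]
}}

```text
t: 13.12
eef_pos: [0.4778, -0.1736, 0.116]
orientation: [-179.8, -0.6, 157.3]
wrist_force: [-0.2, 0.4, -0.2]
opening: 0.0
grasp_force: 0.0
```

Request:
{"fn": "move_arm", "kwargs": {
  "increments": [
    [0,[0,0,-40],0],
    [0,[0,0,-80],0],
    [0,[0,0,-100],0],
    [0,[0,0,-100],0],
    [0,[0,0,-100],0],
    [0,[0,0,-100],0]
  ]
}}

```text
t: 13.62
eef_pos: [0.4822, -0.1751, 0.2195]
orientation: [180.0, -0.1, 157.3]
wrist_force: [0.1, -0.5, -0.2]
opening: 0.0002
grasp_force: 0.0
```

Run:
```python
from h import *
s=env.sense();print(s["t"],s["eef_pos"],s["wrist_force"])
b=env.snapshot("scene")
cv2.imwrite("pics/c5.png",cv2.resize(b[110:206,150:230],(500,600),interpolation=2)[:,:,::-1])
```

```text
13.6167 [ 0.4821582  -0.17514054  0.21954019] [ 0.0621361  -0.45899881 -0.15861111]
```

View pics/c5.png

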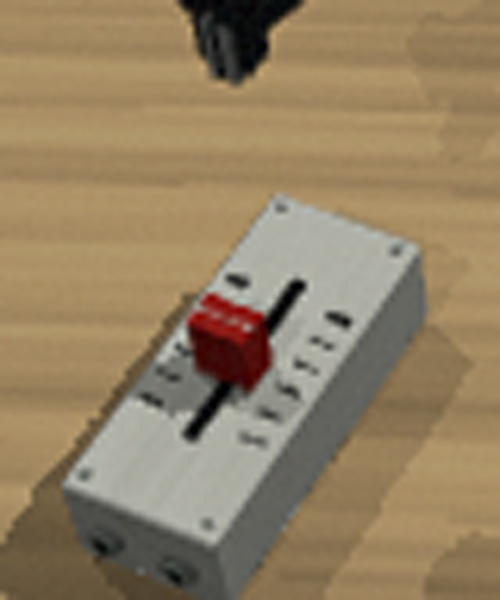

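The cap moved from (285,270) to (232,342), about 89 px, and the marks are about 30 px apart. That is three clicks, and the gripper is clear.

```bash
python3 -c "
from plant import env
print(env.sign_off())"
```

```text
the job is handed in; nothing more can be done
None
```

The red lever went to its home stop, then out one click at a time, and now rests in the third click. I handed the job in at about 14 s with the gripper clear; no verdict came back, and I did not re-measure the blue lever or the loose things after the start.

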